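# Line check: cue two microphones and step the pedal between

### The job

Run the line check for the band without picking anything up or touching any microphone. First point at the round-headed microphone: bring your fingertips to just above its head, about 3 cm off, and stay there for two seconds; then press the footswitch of the pedal with three knobs right down and let it up again; then point at the slim microphone in the same way for two seconds, and finish while still pointing at it. Keep your fingertips well away from the flat-headed microphone, do not press the other pedal's switch, and leave everything else where it stands.

Things in the scene. Friction and masses are not known exactly. Their poses are not given: they have to be found in the camera images.
- round_mic: Handheld microphone standing upright, head up, in a round desk stand: base disc 90 mm across, black tapered grip, steel BALL-shaped head 50 mm across; 190 mm tall; loose, mass about 0.6 kg; origin at the centre of the underside of its base, z up
- round_top (a point): highest point of the round-headed microphone, on its axis, 190 mm above the table
- slim_mic: Slim pencil microphone standing upright in the same kind of desk stand (base disc 90 mm across): a plain straight stick 22 mm across from bottom to top, no wider head; 185 mm tall; loose, mass about 0.6 kg; origin at the centre of the underside of its base, z up
- slim_top (a point): centre of the top end of the slim microphone, 185 mm above the table
- flat_mic: Bystander, not to be pointed at: microphone upright in the same kind of desk stand, with a flat-topped steel CYLINDER head 50 mm across and 50 mm tall; 184 mm tall; loose, mass about 0.6 kg; origin at the centre of the underside of its base, z up
- flat_top (a point): centre of the flat top of the flat-headed microphone, 184 mm above the table
- three_pedal: Foot pedal with a row of THREE black knobs: aluminium box 115 (x) by 72 (y) by 42 mm tall, fixed to the table; knobs 16 mm across stand 14 mm above its top, 35 mm to +x of the centre; its one footswitch is 33 mm to -x of the centre, at the end nearer the robot. Origin at the centre of its underside, z up
- three_switch_top (a point): centre of the top face of the three-knob pedal's footswitch, a steel button 18 mm across that is pressed straight down; when up it is 64 mm above the table and stands 10 mm out of a dark round collar 34 mm across; moves with the button
- three_switch (a joint): travel of that footswitch: 0 m up, 0.006 m right down; a spring pushes it back, about 6 N holds it right down
- one_pedal: Bystander: foot pedal of the same box and layout but with ONE knob in the middle; fixed to the table. Origin at the centre of its underside
- one_switch_top (a point): centre of the top face of the one-knob pedal's footswitch, same kind of button, not to be pressed
- one_switch (a joint): travel of the one-knob pedal's footswitch: 0 m up, 0.006 m right down
- speaker: Bystander: upright grey fabric loudspeaker, a cylinder 80 mm across and 150 mm tall, loose; origin at the centre of its underside
- carton: Bystander: closed cardboard carton 130 by 90 by 50 mm tall, loose; origin at the centre of its underside
Not all that is in view belongs to the job. Leave any blue, brown or purple look-alike of the round_mic alone.

How it is judged (in metres and radians):
On the way, in this order (a step that is already met when the one before it is completed fails the run):
1. the tool point stays just above the round-headed microphone's head for 1.5 s (horizontal distance between the grasp point and round_top below 0.03 m and z of the grasp point in the frame of round_mic between 0.2 and 0.29 m), for 1.5 s.
2. the three-knob pedal's footswitch is pressed down (over 4 of its 6 mm) (value of joint three_switch above 0.004 m), for 0.05 s.
3. the footswitch is up again and the tool point stays just above the slim microphone for 1.5 s (horizontal distance between the grasp point and slim_top below 0.03 m and z of the grasp point in the frame of slim_mic between 0.195 and 0.285 m and value of joint three_switch below 0.001 m), for 1.5 s.
At the end, for the whole second after the job is handed in: The grasp point is within 30 mm sideways of the slim microphone's top and 10 to 100 mm above it; both footswitches up (1 mm); microphones upright, at rest and within 10 mm of their starts; speaker and carton upright and within 15 mm of theirs (all of step 3 and value of joint one_switch below 0.001 m and distance of each of round_mic, slim_mic, flat_mic from where it was at the start of the episode below 0.01 m and angle between each of round_mic, slim_mic, flat_mic, speaker, carton's own z axis and vertical below 0.1 rad and linear speed of each of round_mic, slim_mic, flat_mic below 0.02 m/s and distance of each of speaker, carton from where it was at the start of the episode below 0.015 m); the robot touches nothing.
It fails at once if the robot touches a microphone (contact force between any of the fingers, the arm and round_mic above 0.3 N or contact force between any of the fingers, the arm and slim_mic above 0.3 N or contact force between any of the fingers, the arm and flat_mic above 0.3 N).
It fails at once if the fingers point at the flat-headed microphone (grasp point within 20 mm sideways and 65 mm above its top) (horizontal distance between the grasp point and flat_top below 0.02 m and z of the grasp point in the frame of flat_mic between 0.194 and 0.249 m).
It fails at once if the one-knob pedal's switch is pressed (value of joint one_switch above 0.003 m).
It fails at once if a microphone, the speaker or the carton is shifted or lifted (distance of any of round_mic, slim_mic, flat_mic, speaker, carton from where it was at the start of the episode above 0.02 m).
It also fails if it takes over 56 s, if anything falls off the work surface, if the arm or the gripper's body presses on something with over 40 N, if the wrist force passes 120 N, or if a joint passes its speed limit or range.

### The arm

A 7-joint arm with a two-finger parallel gripper is mounted at the origin on the work surface. World frame = base frame: x ahead of the robot, y to its left, z up, the work surface at z = 0. Lengths are in mm, angles in rad, forces in N, time in s.
With the tool pointing down it reaches from about 350 to 900 mm from the base axis. Payload 7.2 kg.
Tool frame: the origin (TCP) lies midway between the tips of the shut fingers; the grasp point (between the pads) lies 19 mm behind it (r.grip_point_offset is the distance from the TCP to the grasp point, in mm); y points along the fingers, x is the direction in which the jaws open and shut, and the axes are right-handed (so a half turn about y gives the same grasp; the last joint's range is limited). The gripper opens to 88 mm and grips with 3 to 60 N. Pads are 20 mm wide; open, the fingers measure 115 mm over their backs; the gripper's body (75 mm by 178 mm) begins 61 mm behind the grasp point.
Start: joints at [1.178, 0.411, -0.013, 1.596, 0.006, 1.134, -0.082], TCP at [199.438, -592.329, 222.653] pointing down, gripper open.
Joint ranges: [-2.95, 2.95], [-0.29, 1.99], [-1.47, 1.44], [0.14, 2.54], [-1.03, 4.17], [0.13, 1.85], [-2.86, 2.86]. Speed limits (rad/s): [2.39, 2.39, 3.01, 3.01, 3.14, 3.14, 3.14].

### API

Orientations are given as a 3x3 rotation matrix whose columns are the frame's x, y, z axes.
In Python, from workcell import r gives the robot as it stands.
- The arm moves only by the tool carry_out, never from a script. Its argument "series" is a list that holds one entry, the list of rows, each a list of 5 numbers: the shift along the tool's x, y, z in mm, then the turn about the tool's y in degrees, then the finger opening in mm, from 0 to 87.8. In form: [[[dx, dy, dz, spin, hand], ...]]. A call has exactly 5 rows; each row is the pose to reach, as a shift and turn from the pose commanded when the call began, along the tool's axes at that moment; what a row does not reach only later rows make up. A row lasts 1/10 s, in which the tool goes at most 50 mm and 8.59 degrees, less where a joint would pass 70% of its speed; a pose out of reach is approached as far as the arm can. A call with a gripper value outside its range is refused whole. The fingers move at their own pace and stop on an object; "squeeze" is the grip in N (left out, the last holds). Time passes only in rows, so rows that repeat a pose let the fingers close, or fill a call up. It gives the time, the measured TCP pose, the force and the opening at its end, in the units of the state.
- r.get_obs(): the state, without advancing time (a new reading comes with each control period).
- r.grab_frame(name): name is "scene" or "top" or "wrist"; returns a dict with "color" (400x640x3 uint8, red, green, blue), "K" (3x3 intrinsics, pixels), "R" (3x3) and "t" (3): a world point X has camera coordinates R X + t; the wrist camera has in their place "T_tool_cam" (4x4, takes a point from camera to tool coordinates, whose origin is the TCP and whose axes are the tool frame's). Camera axes: x right, y down, z forward; pixel columns grow to the right and rows downward; lengths in mm; the calibration is good to about 2 mm. The wrist camera is an equidistant fisheye: a pixel r from the principal point sees the ray r / f radians off the axis. A picture is of the moment at which its call begins: read the wrist's pose just before it. There is no depth.
- r.job_done(): hands the job in, once; it reports no verdict.
The state is a dict: "t": time; "joint_positions": joint angles; "joint_vel": joint speeds; "effort": joint torques, N m; "tcp_pos": TCP position; "ee_rot": TCP orientation; "force": force on the tool from outside, world axes, zero at the start; "ft_torque": the same for the moment, N m; "finger_gap": opening from 0.0 (shut) to 1.0 (fully open).
Only numpy, scipy, OpenCV 4.12 (cv2) and the standard library are available. Lean on these libraries where they do the work, as an engineer would, in place of code of your own. Each camera call takes 0.05 s, during which the arm holds its last target. There are 200 camera calls.

## Working session

There is one attempt and no reset: what is moved stays moved. The work goes in short steps, Python scripts to look and compute and a tool call to move; the robot and the scene stay as the last step left them, time stands still between calls to the robot, and variables do not carry over. Pictures are saved under pics/ and viewed, about 8 in all and at most 12, crops included, and the job is handed in when it is done.

Besides the shell and the picture viewer there is one more tool, called by a JSON object that holds its "method" and its "body". carry_out: Moves the arm, as the interface text tells. Its arguments: {"type":"object","properties":{"series":{"type":"array","items":{"type":"array","items":{"type":"array","items":{"type":"number"}}}},"squeeze":{"type":"number"}},"required":["series"]}

```bash
mkdir -p pics
python3 - <<'E'
from workcell import r
import cv2,numpy as np,pickle
np.set_printoptions(precision=4,suppress=True)
o=r.get_obs();print(o['t'],o['tcp_pos'],o['ee_rot'],o['finger_gap'],r.grip_point_offset)
d={}
for n in('scene','top'):
    f=r.grab_frame(n);d[n]=f;cv2.imwrite(f'pics/{n}0.png',f['color'][...,::-1]);print(n,f['K'],f['R'],f['t'])
pickle.dump(d,open('f.pkl','wb'))
E
```

```text
0.0 [ 199.2638 -591.8569  221.8216] [[ 0.3192 -0.0006  0.9477]
 [-0.9477  0.0015  0.3192]
 [-0.0016 -1.     -0.0001]] 0.9987064203939063 18.700000000000003
scene [[373.3098   0.     319.6864]
 [  0.     373.3098 199.0752]
 [  0.       0.       1.    ]] [[-0.214   0.9768  0.0023]
 [ 0.8218  0.1813 -0.5401]
 [-0.528  -0.1137 -0.8416]] [ 161.0663 -432.1955 1605.3789]
top [[372.3487   0.     325.2681]
 [  0.     372.3487 201.8141]
 [  0.       0.       1.    ]] [[-0.0139 -0.9998  0.012 ]
 [-0.9956  0.0128 -0.0924]
 [ 0.0923 -0.0132 -0.9956]] [ -35.0167  627.3225 1158.6233]
```

View pics/scene0.png

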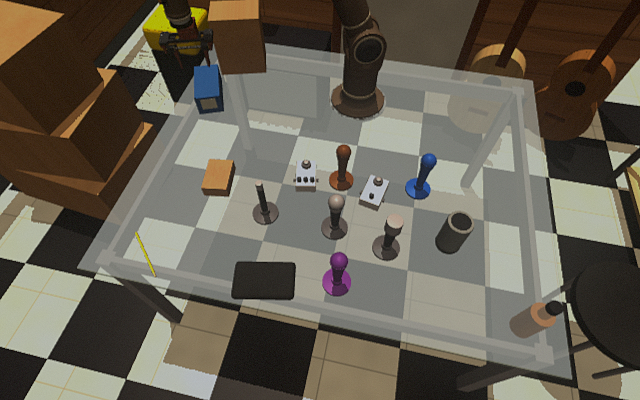

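View pics/top0.png

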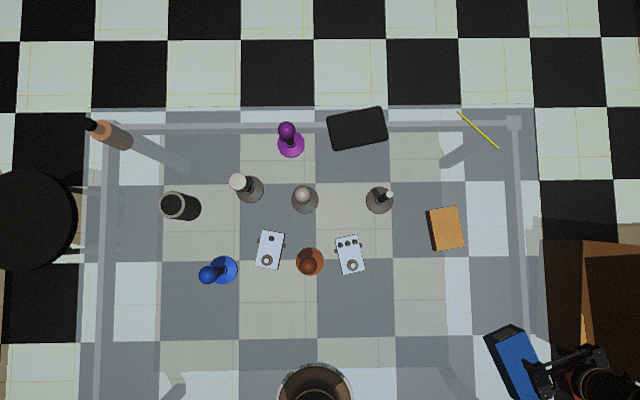

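Candidates, in top-view pixels:
- **Round mic:** the grey ball (303,192) fits the description. The brown (310,265), blue (208,274) and purple (287,130) ones are look-alikes. The flat head is at (238,181).
- **Slim mic:** (388,196).
- **Pedals:** three-knob at (350,253), one-knob at (269,250).

Next I'll check these in enlarged crops.

Run:
```python
import cv2,pickle
d=pickle.load(open('f.pkl','rb'))
for n,(x,y) in dict(top=(225,160),scene=(240,140)).items():
    c=d[n]['color'][y:y+125,x:x+190,::-1]
    c=cv2.resize(c,None,fx=4,fy=4,interpolation=cv2.INTER_CUBIC)
    for k in range(0,190,20): cv2.putText(c,str(x+k),(4*k,10),0,.35,(0,0,255));cv2.line(c,(4*k,12),(4*k,18),(0,0,255))
    for k in range(0,125,20): cv2.putText(c,str(y+k),(0,4*k+4),0,.35,(0,255,0))
    cv2.imwrite(f'pics/{n}_c.png',c)
```

```text
(no output)
```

View pics/top_c.png

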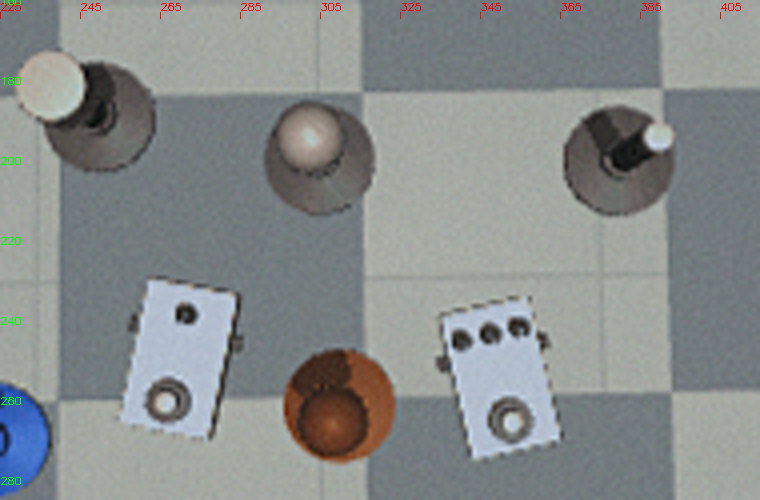

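View pics/scene_c.png

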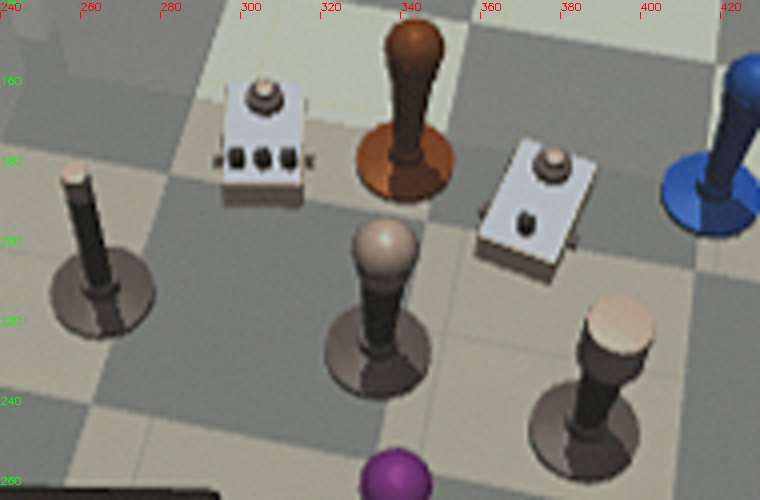

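The crops confirm the choice. The round ball is at top (302.5,194) and scene (336.5,202), and the slim tip at (389.5,194) and (259,182.5). The three-knob switch is at (353,265) and (306,161.5).

Run:
```python
import cv2,pickle,numpy as np
np.set_printoptions(precision=1,suppress=True)
d=pickle.load(open('f.pkl','rb'))
P={n:f['K']@np.c_[f['R'],f['t']] for n,f in d.items()}
def plane(n,uv,z):
    f=d[n];q=f['R'].T@np.linalg.solve(f['K'],[*uv,1]);c=-f['R'].T@f['t'];return c+q*(z-c[2])/q[2]
L=dict(round=((302.5,194.2),(336.5,202),165),slim=((389.3,194),(258.8,182.5),185),three=((352.8,264.8),(306,161.4),64),
 one=((266.6,260.6),(378.6,178),64),flat=((238,181.6),(394.8,221.2),184),brown=((308.2,265.5),(343.5,151),165),blue=((208,274),(428,160),165))
for k,(a,b,z) in L.items():
    X=cv2.triangulatePoints(P['top'],P['scene'],np.array(a),np.array(b));print(k,plane('top',a,z),plane('scene',b,z),(X[:3]/X[3]).ravel())
```

```text
round [636.7  22.5 165. ] [639.2  26.7 165. ] [636.9  24.5 160.7]
slim [ 631.9 -219.7  185. ] [ 633.7 -216.8  185. ] [ 632.  -219.   182.1]
three [ 429.5 -124.3   64. ] [ 430.3 -121.    64. ] [ 429.1 -122.9   62.1]
one [446.  138.3  64. ] [447.2 142.8  64. ] [445.6 140.8  61.1]
flat [672.  200.4 184. ] [679.  203.6 184. ] [673.3 203.6 174.1]
brown [437.1   8.3 165. ] [438.5  11.3 165. ] [436.7   9.8 162.6]
blue [418.  285.3 165. ] [416.5 286.6 165. ] [-0.6  1.3 -1.1]
```

Both views agree to about 4 mm, which is fine. The plan is to shut the fingers, go to round (638,24), then the switch (430,-122.5), then slim (633,-218). I'll turn the hand about -65° so its wide side lies along the reach.

{"method": "carry_out", "body": {"series": [[[-20,-4,38,-7,0],[-42,-8,76,-14,0],[-63,-12,114,-21,0],[-84,-16,152,-28,0],[-105,-17,190,-35,0]]]}}

```text
t: 0.6
tcp_pos: [346.9, -430.8, 239.9]
ee_rot: [[0.808, 0.0, 0.589], [-0.589, -0.0, 0.808], [0.0, -1.0, -0.0]]
force: [0.9, 0.4, 1.5]
finger_gap: 0.579
```

```bash
cat > go.py <<'E'
import sys,numpy as np
from workcell import r
np.set_printoptions(precision=2,suppress=True)
o=r.get_obs();print(o['t'],o['tcp_pos'],o['force'],o['finger_gap'],o['joint_positions']);print(o['ee_rot'])
g=[float(a) for a in sys.argv[1:4]];print('shift',o['ee_rot'].T@(np.array(g)-o['tcp_pos']),'heading x',np.degrees(np.arctan2(o['ee_rot'][1,0],o['ee_rot'][0,0])))
E
python3 go.py 638 24 225
```

```text
0.6 [ 346.9  -430.79  239.9 ] [0.89 0.4  1.47] 0.5788532514586593 [ 0.98  0.29 -0.22  1.74  0.07  1.12  0.11]
[[ 0.81  0.    0.59]
 [-0.59 -0.    0.81]
 [ 0.   -1.   -0.  ]]
shift [-32.85  14.79 538.98] heading x -36.10995237439639
```

{"method": "carry_out", "body": {"series": [[[-3,0,45,-6,0],[-6,0,90,-12,0],[-9,0,135,-18,0],[-12,0,180,-24,0],[-15,0,225,-30,0]]]}}

```text
t: 1.1
tcp_pos: [467.9, -240.5, 239.5]
ee_rot: [[0.994, -0.0, 0.107], [-0.107, -0.0, 0.994], [-0.0, -1.0, -0.0]]
force: [0.1, -0.4, -0.0]
finger_gap: 0.128
```

```bash
python3 go.py 638 24 225
```

```text
1.1 [ 467.86 -240.49  239.51] [ 0.08 -0.35 -0.02] 0.12773025756431175 [ 0.73  0.26 -0.42  1.79  0.12  1.12  0.16]
[[ 0.99 -0.    0.11]
 [-0.11 -0.    0.99]
 [-0.   -1.   -0.  ]]
shift [140.82  14.44 281.2 ] heading x -6.151766704968955
```

{"method": "carry_out", "body": {"series": [[[14,0,28,0,0],[28,0,56,0,0],[42,0,84,0,0],[56,0,112,0,0],[70,0,140,0,0]]]}}

```text
t: 1.6
tcp_pos: [552.9, -109.8, 239.3]
ee_rot: [[0.994, -0.001, 0.111], [-0.111, -0.0, 0.994], [-0.001, -1.0, -0.0]]
force: [0.6, -0.5, -0.0]
finger_gap: 0.003
```

{"method": "carry_out", "body": {"series": [[[17,0,34,0,0],[34,0,68,0,0],[50,4,100,0,0],[64,9,128,0,0],[70,14,138,0,0]]]}}

```text
t: 2.1
tcp_pos: [638.1, 22.4, 224.9]
ee_rot: [[0.994, -0.001, 0.107], [-0.107, 0.002, 0.994], [-0.001, -1.0, 0.002]]
force: [0.4, 0.6, -0.1]
finger_gap: 0.005
```

```bash
python3 go.py 638 24 225
python3 - <<'E'
from workcell import r
import cv2,numpy as np
f=[r.grab_frame(n)['color'][:,:,::-1] for n in('scene','top')]
a=f[0][90:270,220:440];b=f[1][130:310,220:440]
cv2.imwrite('pics/c1.png',cv2.resize(np.vstack([a,b]),None,fx=1.66,fy=1.66,interpolation=2))
E
```

```text
2.1 [638.08  22.4  224.88] [ 0.41  0.58 -0.09] 0.005142606340952695 [ 0.24  0.48 -0.5   1.53  0.24  1.19 -0.41]
[[ 0.99 -0.    0.11]
 [-0.11  0.    0.99]
 [-0.   -1.    0.  ]]
shift [-0.25 -0.12  1.58] heading x -6.162401667919273
```

View pics/c1.png

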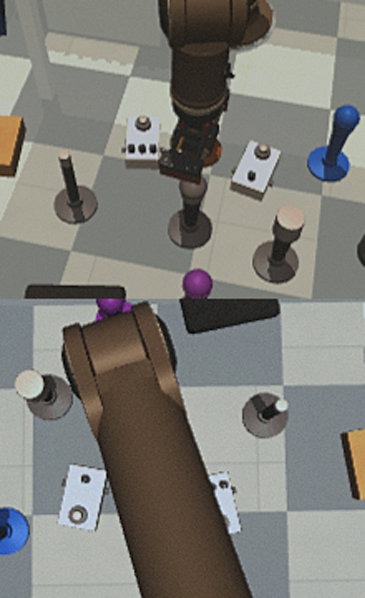

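The fingertips are shut and just above the grey ball. I'll dwell for 2.5 s, then move off toward the pedal.

{"method": "carry_out", "body": {"series": [[[0,0,1,0,0],[0,0,1,0,0],[0,0,1,0,0],[0,0,1,0,0],[0,0,1,0,0]]]}}

```text
t: 2.7
tcp_pos: [637.5, 18.9, 226.0]
ee_rot: [[0.994, 0.0, 0.112], [-0.112, -0.0, 0.994], [0.0, -1.0, -0.0]]
force: [-0.2, 0.7, -0.6]
finger_gap: 0.003
```

{"method": "carry_out", "body": {"series": [[[0,0,0,0,0],[0,0,0,0,0],[0,0,0,0,0],[0,0,0,0,0],[0,0,0,0,0]]]}}

```text
t: 3.2
tcp_pos: [637.6, 19.6, 225.6]
ee_rot: [[0.994, -0.0, 0.111], [-0.111, -0.0, 0.994], [-0.0, -1.0, -0.0]]
force: [-0.6, 0.6, -0.6]
finger_gap: 0.007
```

{"method": "carry_out", "body": {"series": [[[0,0,0,0,0],[0,0,0,0,0],[0,0,0,0,0],[0,0,0,0,0],[0,0,0,0,0]]]}}

```text
t: 3.7
tcp_pos: [637.6, 19.5, 225.7]
ee_rot: [[0.994, 0.0, 0.111], [-0.111, 0.0, 0.994], [0.0, -1.0, 0.0]]
force: [-0.6, -0.1, 0.1]
finger_gap: 0.01
```

{"method": "carry_out", "body": {"series": [[[0,0,0,0,0],[0,0,0,0,0],[0,0,0,0,0],[0,0,0,0,0],[0,0,0,0,0]]]}}

```text
t: 4.2
tcp_pos: [637.6, 19.5, 225.6]
ee_rot: [[0.994, 0.0, 0.111], [-0.111, -0.0, 0.994], [0.0, -1.0, -0.0]]
force: [-0.6, -0.2, 0.6]
finger_gap: 0.005
```

{"method": "carry_out", "body": {"series": [[[0,0,0,0,0],[0,0,0,0,0],[0,0,0,0,0],[0,0,0,0,0],[0,0,0,0,0]]]}}

```text
t: 4.7
tcp_pos: [637.6, 19.5, 225.6]
ee_rot: [[0.994, 0.0, 0.111], [-0.111, -0.0, 0.994], [0.0, -1.0, -0.0]]
force: [-0.5, 0.3, -1.0]
finger_gap: 0.005
```

{"method": "carry_out", "body": {"series": [[[-19,-2,-16,0,0],[-38,-4,-33,0,0],[-57,-4,-50,0,0],[-76,-4,-66,0,0],[-95,-4,-83,0,0]]]}}

```text
t: 5.2
tcp_pos: [533.1, -52.8, 229.7]
ee_rot: [[0.994, 0.0, 0.111], [-0.111, -0.0, 0.994], [0.0, -1.0, -0.0]]
force: [0.6, -0.9, 0.1]
finger_gap: 0.008
```

{"method": "carry_out", "body": {"series": [[[-25,0,-21,0,0],[-50,0,-42,0,0],[-70,20,-62,0,0],[-88,45,-77,0,0],[-96,75,-84,0,0]]]}}

```text
t: 5.7
tcp_pos: [428.1, -126.9, 154.8]
ee_rot: [[0.994, 0.002, 0.113], [-0.113, -0.002, 0.994], [0.002, -1.0, -0.002]]
force: [-0.5, 0.1, -0.8]
finger_gap: 0.006
```

```bash
python3 go.py 430 -122.5 90
python3 - <<'E'
from workcell import r
import cv2,numpy as np
f=r.grab_frame('wrist');print(f['K'],f['T_tool_cam'])
cv2.imwrite('pics/w1.png',f['color'][:,:,::-1])
s=r.grab_frame('scene')['color'][120:220,240:400,::-1];cv2.imwrite('pics/s1.png',cv2.resize(s,None,fx=4,fy=4,interpolation=2))
E
```

```text
5.7 [ 428.07 -126.9   154.8 ] [-0.46  0.13 -0.76] 0.005547898256703959 [ 0.6   0.22 -0.48  2.07  0.14  0.88 -0.07]
[[ 0.99  0.    0.11]
 [-0.11 -0.    0.99]
 [ 0.   -1.   -0.  ]]
shift [ 1.3  64.79  4.7 ] heading x -6.514269442351899
[[309.70691629   0.         313.13955357]
 [  0.         309.70691629 195.42440998]
 [  0.           0.           1.        ]] [[ 9.99999828e-01 -7.98383687e-07 -5.86923254e-04 -9.17517193e-01]
 [ 5.63404289e-04 -2.78942446e-01  9.60307656e-01 -1.62265813e+02]
 [-1.64484502e-04 -9.60307821e-01 -2.78942398e-01  7.66936046e+01]
 [ 0.00000000e+00  0.00000000e+00  0.00000000e+00  1.00000000e+00]]
```

View pics/w1.png

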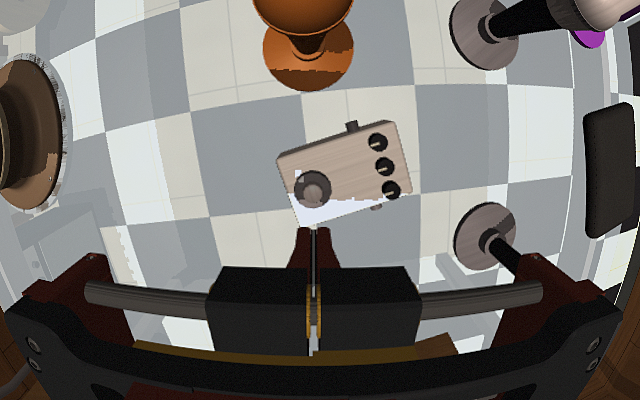

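View pics/s1.png

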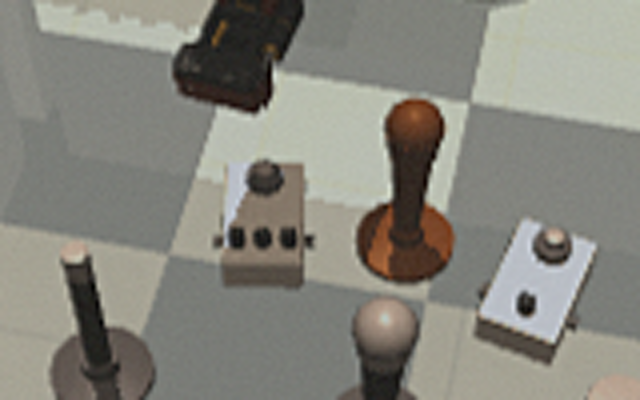

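The wrist view shows the three-knob pedal with its switch at (312,188), and the fingertips near (313,228). I'll check its position from that pixel.

Run:
```python
from workcell import r
import numpy as np
o=r.get_obs();f=r.grab_frame('wrist');K=f['K'];T=f['T_tool_cam'];print(o['tcp_pos'])
for u,v in[(312,188)]:
    p=np.array([(u-K[0,2])/K[0,0],(v-K[1,2])/K[1,1]]);th=np.hypot(*p)
    q=np.r_[p/th*np.sin(th),np.cos(th)]
    q=o['ee_rot']@T[:3,:3]@q;c=o['tcp_pos']+o['ee_rot']@T[:3,3]
    X=c+q*(64-c[2])/q[2];print(X,'shift',o['ee_rot'].T@(X-o['tcp_pos']))
```

```text
[ 425.85608986 -125.85485159  152.1778219 ]
[ 424.53217784 -115.2067085    64.        ] shift [-2.02344127 88.19274781 10.41195891]
```

{"method": "carry_out", "body": {"series": [[[1,15,7,0,0],[1,30,7,0,0],[1,45,7,0,0],[1,60,7,0,0],[1,67,7,0,0]]]}}

```text
t: 6.35
tcp_pos: [432.5, -117.7, 88.1]
ee_rot: [[0.994, 0.001, 0.11], [-0.11, 0.0, 0.994], [0.001, -1.0, 0.0]]
force: [-0.1, -0.8, -0.5]
finger_gap: -0.002
```

```bash
python3 go.py 428 -119 57;python3 - <<'E'
from workcell import r
import cv2,numpy as np
s=r.grab_frame('scene')['color'][130:190,270:350,::-1];w=r.grab_frame('wrist')['color'][130:250,240:400,::-1]
cv2.imwrite('pics/c2.png',np.vstack([cv2.resize(s,(400,300),interpolation=2),cv2.resize(w,(400,300),interpolation=2)]))
E
```

```text
6.35 [ 432.49 -117.65   88.05] [-0.1  -0.8  -0.51] -0.0015481060894205637 [ 0.54  0.33 -0.46  2.13  0.22  0.72 -0.16]
[[ 0.99  0.    0.11]
 [-0.11  0.    0.99]
 [ 0.   -1.    0.  ]]
shift [-4.35 31.05 -1.84] heading x -6.328316090846382
```

View pics/c2.png

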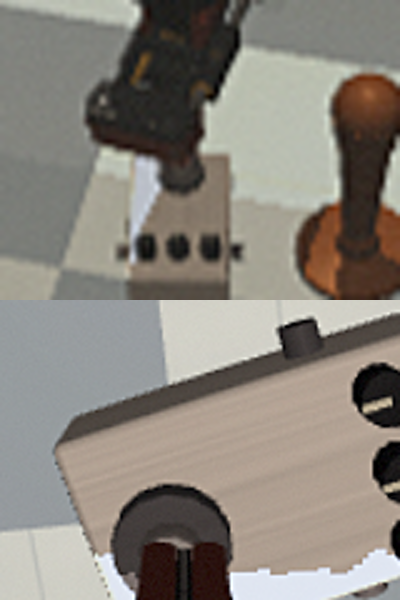

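Run:
```python
from workcell import r
import numpy as np
o=r.get_obs();f=r.grab_frame('wrist');K=f['K'];T=f['T_tool_cam'];print(o['tcp_pos'])
for u,v,z in[(308.7,228,54),(308.7,204,54),(285.,228,54),(332,228,54)]:
    p=np.array([(u-K[0,2])/K[0,0],(v-K[1,2])/K[1,1]]);th=np.hypot(*p)
    q=np.r_[p/th*np.sin(th),np.cos(th)]
    q=o['ee_rot']@T[:3,:3]@q;c=o['tcp_pos']+o['ee_rot']@T[:3,3]
    X=c+q*(z-c[2])/q[2];print(X,'shift',o['ee_rot'].T@(X-o['tcp_pos']))
```

```text
[ 431.83191731 -117.80708394   87.95776847]
[ 427.40563513 -120.79988647   54.        ] shift [-4.07458818 33.95588982 -3.47478893]
[ 429.38951232 -103.68195385   54.        ] shift [-3.99252091 33.9618166  13.75752418]
[ 411.25157547 -119.07067534   54.        ] shift [-20.32080709  33.95312112  -3.53942632]
[ 443.23898674 -122.58684771   54.        ] shift [11.85925798 33.95857387 -3.50295232]
```

{"method": "carry_out", "body": {"series": [[[-3,0,-3,0,0],[-3,6,-3,0,0],[-3,12,-3,0,0],[-3,18,-3,0,0],[-3,20,-3,0,0]]]}}

```text
t: 7.0
tcp_pos: [427.2, -120.9, 66.9]
ee_rot: [[0.994, -0.001, 0.111], [-0.111, 0.0, 0.994], [-0.001, -1.0, 0.0]]
force: [0.2, 0.1, -0.1]
finger_gap: 0.006
```

{"method": "carry_out", "body": {"series": [[[0,1,0,0,0],[0,2,0,0,0],[0,3,0,0,0],[0,4,0,0,0],[0,5,0,0,0]]]}}

```text
t: 7.5
tcp_pos: [427.8, -121.0, 62.8]
ee_rot: [[0.994, 0.0, 0.111], [-0.111, -0.0, 0.994], [0.0, -1.0, -0.0]]
force: [-0.5, -0.2, 2.2]
finger_gap: 0.004
```

{"method": "carry_out", "body": {"series": [[[0,1,0,0,0],[0,2,0,0,0],[0,3,0,0,0],[0,3,0,0,0],[0,3,0,0,0]]]}}

```text
t: 8.0
tcp_pos: [427.8, -121.0, 59.8]
ee_rot: [[0.994, 0.0, 0.111], [-0.111, -0.0, 0.994], [0.0, -1.0, -0.0]]
force: [-1.1, -0.1, 4.7]
finger_gap: 0.003
```

{"method": "carry_out", "body": {"series": [[[0,1,0,0,0],[0,1,0,0,0],[0,1,0,0,0],[0,2,0,0,0],[0,2,0,0,0]]]}}

```text
t: 8.5
tcp_pos: [427.8, -121.0, 58.2]
ee_rot: [[0.994, 0.0, 0.111], [-0.111, -0.0, 0.994], [0.0, -1.0, -0.0]]
force: [-3.3, 1.1, 13.1]
finger_gap: 0.007
```

13 N at 58.2 mm means the switch is bottomed. Next I'll lift, then move over to the slim mic.

{"method": "carry_out", "body": {"series": [[[0,-15,0,0,0],[0,-50,0,0,0],[0,-90,0,0,0],[0,-130,0,0,0],[0,-170,0,0,0]]]}}

```text
t: 9.0
tcp_pos: [427.2, -120.9, 229.0]
ee_rot: [[0.994, -0.0, 0.111], [-0.111, 0.0, 0.994], [-0.0, -1.0, 0.0]]
force: [0.4, -0.4, -0.5]
finger_gap: 0.007
```

{"method": "carry_out", "body": {"series": [[[15,-12,-5,0,0],[40,-12,-14,0,0],[65,-12,-22,0,0],[90,-12,-31,0,0],[107,-12,-37,0,0]]]}}

```text
t: 9.5
tcp_pos: [530.9, -170.6, 239.0]
ee_rot: [[0.994, -0.0, 0.112], [-0.112, 0.0, 0.994], [-0.0, -1.0, 0.0]]
force: [-0.1, 0.2, 0.2]
finger_gap: 0.006
```

```bash
python3 go.py 633 -218 222
```

```text
9.5 [ 530.91 -170.61  239.  ] [-0.09  0.19  0.23] 0.006268112596494095 [ 0.59  0.32 -0.47  1.72  0.16  1.14 -0.03]
[[ 0.99 -0.    0.11]
 [-0.11  0.    0.99]
 [-0.   -1.    0.  ]]
shift [106.76  16.96 -35.66] heading x -6.428737720373627
```

{"method": "carry_out", "body": {"series": [[[25,0,-8,0,0],[50,0,-16,0,0],[75,5,-25,0,0],[95,11,-32,0,0],[106,17,-36,0,0]]]}}

```text
t: 10.0
tcp_pos: [632.0, -218.0, 221.2]
ee_rot: [[0.994, -0.001, 0.112], [-0.112, 0.0, 0.994], [-0.001, -1.0, 0.0]]
force: [-0.7, 0.3, -0.3]
finger_gap: 0.006
```

```bash
python3 go.py 633 -218 222
python3 - <<'E'
from workcell import r
import cv2,numpy as np
f=[r.grab_frame(n)['color'][:,:,::-1] for n in('scene','wrist')]
cv2.imwrite('pics/c3.png',np.vstack([cv2.resize(f[0][100:250,220:420],(400,300),interpolation=2),cv2.resize(f[1][100:340,160:480],(400,300),interpolation=2)]))
E
```

```text
10.0 [ 632.03 -218.01  221.23] [-0.68  0.34 -0.33] 0.006259045008509287 [ 0.54  0.53 -0.43  1.46  0.22  1.21 -0.02]
[[ 0.99 -0.    0.11]
 [-0.11  0.    0.99]
 [-0.   -1.    0.  ]]
shift [ 0.96 -0.77  0.11] heading x -6.4229571941955985
```

View pics/c3.png

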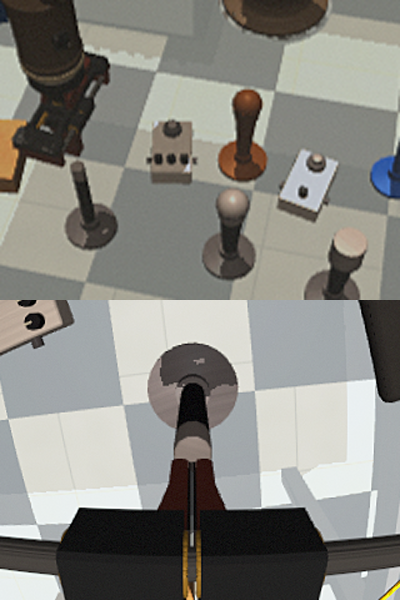

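The scene crop shows the hand slightly left of the slim tip. I'll check this with numbers from both views.

Run:
```python
from workcell import r
import numpy as np,pickle,cv2
o=r.get_obs();f=r.grab_frame('wrist');K=f['K'];T=f['T_tool_cam'];print(o['tcp_pos'])
for u,v,z in[(314.4,217.6,185),(314.4,180,8),]:
    p=np.array([(u-K[0,2])/K[0,0],(v-K[1,2])/K[1,1]]);th=np.hypot(*p)
    q=np.r_[p/th*np.sin(th),np.cos(th)]
    q=o['ee_rot']@T[:3,:3]@q;c=o['tcp_pos']+o['ee_rot']@T[:3,3]
    X=c+q*(z-c[2])/q[2];print(X,'shift',o['ee_rot'].T@(X-o['tcp_pos']))
s=r.grab_frame('scene')
def pr(X):
    x=s['K']@(s['R']@X+s['t']);return x[:2]/x[2]
print(pr(np.array([633,-218,185])),pr(o['tcp_pos']))
im=s['color'][150:200,220:290,::-1].copy()
cv2.imwrite('pics/c4.png',cv2.resize(im,None,fx=8,fy=8,interpolation=2))
```

```text
[ 631.05878808 -217.56908486  220.50165984]
[ 631.18232656 -213.99130438  185.        ] shift [-0.18394453 35.50505903  3.54126724]
[ 629.58270674 -229.50450858    8.        ] shift [  0.42387308 212.49175899 -12.19267325]
[258.49299063 182.24008481] [257.20966736 174.85134353]
```

View pics/c4.png

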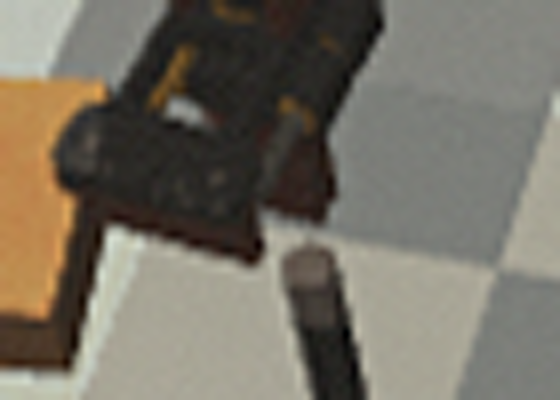

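Everything agrees to within about 4 mm: the fingertips are at scene (257,176) and the slim tip at (258.4,182). I'll dwell here.

{"method": "carry_out", "body": {"series": [[[1,0,1,0,0],[1,0,1,0,0],[1,0,1,0,0],[1,0,1,0,0],[1,0,1,0,0]]]}}

```text
t: 10.7
tcp_pos: [632.2, -216.4, 222.9]
ee_rot: [[0.994, 0.0, 0.111], [-0.111, -0.0, 0.994], [0.0, -1.0, -0.0]]
force: [0.1, -0.4, 0.6]
finger_gap: 0.007
```

{"method": "carry_out", "body": {"series": [[[0,0,0,0,0],[0,0,0,0,0],[0,0,0,0,0],[0,0,0,0,0],[0,0,0,0,0]]]}}

```text
t: 11.2
tcp_pos: [632.3, -216.4, 222.6]
ee_rot: [[0.994, -0.0, 0.111], [-0.111, -0.0, 0.994], [-0.0, -1.0, -0.0]]
force: [0.3, 0.4, 0.6]
finger_gap: 0.005
```

{"method": "carry_out", "body": {"series": [[[0,0,0,0,0],[0,0,0,0,0],[0,0,0,0,0],[0,0,0,0,0],[0,0,0,0,0]]]}}

```text
t: 11.7
tcp_pos: [632.3, -216.4, 222.7]
ee_rot: [[0.994, 0.0, 0.111], [-0.111, -0.0, 0.994], [0.0, -1.0, -0.0]]
force: [-0.3, 0.0, 0.4]
finger_gap: 0.007
```

{"method": "carry_out", "body": {"series": [[[0,0,0,0,0],[0,0,0,0,0],[0,0,0,0,0],[0,0,0,0,0],[0,0,0,0,0]]]}}

```text
t: 12.2
tcp_pos: [632.3, -216.4, 222.7]
ee_rot: [[0.994, 0.0, 0.111], [-0.111, -0.0, 0.994], [0.0, -1.0, -0.0]]
force: [-0.2, 0.1, -0.2]
finger_gap: 0.008
```

{"method": "carry_out", "body": {"series": [[[0,0,0,0,0],[0,0,0,0,0],[0,0,0,0,0],[0,0,0,0,0],[0,0,0,0,0]]]}}

```text
t: 12.7
tcp_pos: [632.3, -216.3, 222.7]
ee_rot: [[0.994, -0.0, 0.111], [-0.111, 0.0, 0.994], [-0.0, -1.0, 0.0]]
force: [-0.3, -1.1, 0.7]
finger_gap: 0.003
```

```bash
python3 go.py 633 -218 222; python3 -c "
from workcell import r
print(r.job_done())"
```

```text
12.7 [ 632.3  -216.32  222.65] [-0.28 -1.08  0.67] 0.0032859125167657727 [ 0.54  0.52 -0.43  1.46  0.22  1.21 -0.03]
[[ 0.99 -0.    0.11]
 [-0.11  0.    0.99]
 [-0.   -1.    0.  ]]
shift [ 0.88  0.65 -1.59] heading x -6.390053615149625
the job is handed in; nothing more can be done
None
```

I did the line check in order and handed it in at 12.7 s, with the arm still pointing at the slim microphone. The hand-in gave no verdict.

- **Round microphone:** I held the shut fingertips about 35 mm above its head for 2.5 s, within about 5 mm sideways of its measured position.
- **Three-knob footswitch:** I pressed it until it bottomed, at about 13 N with the fingertips at 58 mm, then released it. I didn't look closely at the button afterwards, but the arm has been clear of it since.
- **Slim microphone:** I held about 38 mm above its top for 2.5 s and stayed there. The measured position was within about 3 mm sideways.

**Last checks:** The wrist force was at noise level over both microphones. In the last pictures, what was in view stood where it started. The speaker was out of frame and the carton only partly in it, but the arm went near neither.

**Disagreement:** The camera views differed by about 4 mm on the microphones I pointed at. The first wrist reading of the footswitch was 5–7 mm off the others, so I measured it again from closer before pressing, and it then agreed to about 3 mm.

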